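# Find the hidden release notch of the glass-rod case

## Task

The lid of the blue glass-rod case is let go by a steel key sunk in a notch hidden somewhere along the dark steel bar on the case's near edge. Set a fingertip on the bar's bare top at its left end (as the robot sees it) and sweep it along the bar to the right until you find the notch, then press the key inside it fully down so that the lid springs up a crack, and take your hand away. Do not press on or pry at the lid itself, pick nothing up, and leave the things standing around where they are.

Things in the scene. Friction and masses are not known exactly. Their poses are not given: they have to be found in the camera images.
- rod_case: fixed blue steel case, 460 mm long (its y), from 30 mm before to 195 mm behind its origin (its x, pointing away from the robot at yaw 0), 70 mm tall. Origin on the table under the middle of the edge bar. The bar, dark steel, runs along y at x = 0: 22 mm thick (x -11 to 11), flat top 96 mm above the table, 26 mm proud of the case. Beyond y = +-100 mm it runs into grey end caps, 44 mm deep, tops at 104 mm
- edge_left (a point): left end of the bare, 200 mm long part of the bar, on the middle of its top: y = +100 mm, z = 96 mm in the case's frame. One notch, 34 mm long in y, cuts right across the bar; its middle lies anywhere from y = -65 to 28 mm in the case's frame, different each time, and is not reported: it must be seen or felt
- edge_right (a point): right end of the bare part of the bar, on the middle of its top: y = -100 mm, z = 96 mm in the case's frame
- key (a joint): travel of the bright steel key in the notch (m): 0 up, 0.009 fully down. The key, 20 mm thick, fills the whole length of the notch; its top lies 6 mm below the bar's top when up (90 mm above the table), 15 mm below it when fully down (81 mm). It yields to about 5 to 8 N, has no return spring and stays where pushed; it raises the lid by 15 rad per metre of travel
- lid: blue lid of the case with a grey panel, 150 x 456 x 6 mm, lying level at 70 to 76 mm above the table, its near edge 45 mm behind the middle of the bar; hinged at its far edge, where its origin lies. With the key fully down its near edge stands about 20 mm higher (tilt 0.135 rad)
- bead_jar: small amber glass jar with steel cap, 34 mm across, 45 mm tall, standing on the right end cap of the case; origin at the centre of its underside
- brass_weight: small brass weight, 32 mm across, 42 mm tall, standing on the left end cap of the case; origin at the centre of its underside
- pick: hand pick like a screwdriver, 160 mm long, lying on the table in front of the case; origin at its underside
- mug: blue mug, 76 mm across, 85 mm tall; origin at the centre of its underside
- release_bottle: white plastic bottle, 56 mm across, 130 mm tall; origin at the centre of its underside
- wood_stand: turned wooden stand, 60 mm across, 85 mm tall; origin at the centre of its underside
- bead_tray: grey divided tray 100 x 130 x 30 mm; origin at the centre of its underside

How it is judged:
On the way, in this order (a step that is already met when the one before it is completed fails the run):
1. the fingers touch the bar near its left end, the key still up (contact force between the fingers and rod_case above 0.5 N and y of the grasp point in the frame of rod_case above 0.068 m and value of joint key below 0.003 m), for 0.05 s.
2. the fingers touch the bar further right, the key still up (contact force between the fingers and rod_case above 0.3 N and y of the grasp point in the frame of rod_case below 0.062 m and value of joint key below 0.003 m), for 0.05 s.
3. the fingers press the key down (contact force between the fingers and anything else above 1 N and value of joint key above 0.0075 m), for 0.05 s.
At the end, for the whole second after the job is handed in: The key is down by more than 7.5 of its 9 mm, the lid stands open a crack (tilt 0.10 to 0.17 rad), the other things are within 20 mm of where they were (value of joint key above 0.0075 m and angle between lid's own z axis and vertical between 0.1 and 0.17 rad and distance of each of bead_jar, brass_weight, pick, mug, release_bottle, wood_stand, bead_tray from where it was at the start of the episode below 0.02 m); the robot touches nothing.
It fails at once if the lid is pressed or pried by the hand or arm (over 3 N) (contact force between any of the fingers, the arm and lid above 3 N).
It fails at once if a bystander is shifted or lifted by more than 20 mm (distance of any of bead_jar, brass_weight, pick, mug, release_bottle, wood_stand, bead_tray from where it was at the start of the episode above 0.02 m).
It also fails if it takes over 58 s, if anything falls off the work surface, if the arm or the gripper's body presses on something with over 40 N, if the wrist force passes 120 N, or if a joint passes its speed limit or range.

## Robot

A 6-joint arm with a two-finger parallel gripper is mounted at the origin on the work surface. World frame = base frame: x ahead of the robot, y to its left, z up, the work surface at z = 0. Lengths are in m, angles in rad, forces in N, time in s.
With the tool pointing down it reaches from about 0.25 to 0.725 m from the base axis. Payload 4 kg.
Tool frame: the origin (TCP) lies midway between the tips of the shut fingers; the grasp point (between the pads) lies 19 mm behind it; z points along the fingers, y is the line along which they close (so a half turn about z gives the same grasp; the last joint's range is limited). The gripper opens to 85 mm and grips with 20 to 120 N. Pads are 22 mm wide; open, the fingers measure 114 mm over their backs; the gripper's body (76 mm by 85 mm) begins 54 mm behind the grasp point. The pads swing forward as they close: fully open they stand 13 mm farther back than shut.
Start: joints at [-1.177, 0.241, 0.005, 1.335, 0, 1.571], TCP at [0.192, -0.462, 0.231] pointing down, gripper open.
Joint ranges: [-2.72, 2.72], [-1.05, 1.87], [-1.09, 1.28], [-1.99, 2.15], [-1.42, 1.44], [-3.14, 3.14]. Speed limits (rad/s): [2.79, 2.79, 3.14, 3.14, 3.14, 3.14].

## Interface

Orientations are given as a unit quaternion [x, y, z, w].
In Python, from workcell import monitor, vision, job gives the robot as it stands.
- The arm moves only by the tool move_arm, never from a script. Its argument "moves" is a list that holds one entry, the list of rows, each a list of 5 numbers: the shift along the world's x, y, z in m, then the turn about the world's z in degrees, then the opening in per cent of the stroke, from 0 (shut) to 100 (fully open). In form: [[[x, y, z, turn, gripper], ...]]. A call has 1 to 5 rows; each row is the pose to reach, as a shift and turn from the pose commanded when the call began; what a row does not reach only later rows make up. A row lasts 1/8 s, in which the tool goes at most 62.5 mm and 10.7 degrees, less where a joint would pass 70% of its speed; a pose out of reach is approached as far as the arm can. A call with a gripper value outside its range is refused whole. The fingers move at their own pace and stop on an object; the grip force is fixed at half the most. Time passes only in rows, so rows that repeat a pose let the fingers close. It gives the time, the measured TCP pose, the force, the opening and the grip force at its end, in the units of the state.
- monitor.get_obs(): the state, without advancing time (a new reading comes with each control period).
- vision.camera(name): name is "side" or "top" or "wrist"; returns a dict with "color" (400x640x3 uint8, red, green, blue), "camera_matrix" (3x3 intrinsics, pixels), "k1" (the pictures are not rectified: a ray, as slopes to the right and down, at radius r is drawn at 1 + k1 r^2 times it, then the intrinsics apply), "eye" and "attitude" of the camera in the world; the wrist camera has in their place "hand_eye" (4x4, takes a point from camera to tool coordinates, whose origin is the TCP and whose axes are the flange's). Camera axes: x right, y up, looking along -z (the intrinsics and any distortion apply to the point x, -y, -z); pixel columns grow to the right and rows downward; lengths in m; the calibration is good to about 2 mm. A picture is of the moment at which its call begins: read the wrist's pose just before it. There is no depth.
- job.job_done(): hands the job in; it is judged then, once.
The state is a dict: "clock": time; "joint_pos": joint angles; "joint_vel": joint speeds; "tau": joint torques, N m; "eef_pos": TCP position; "tool_rot": TCP orientation; "ft_force": force on the tool from outside, world axes, zero at the start; "ft_torque": the same for the moment, N m; "grip_width": finger opening in m; "grasp_force": force on a finger pad.
Only numpy, scipy, OpenCV 4.12 (cv2) and the standard library are available. Lean on these libraries where they do the work, as an engineer would, in place of code of your own. Each camera call takes 0.05 s, during which the arm holds its last target. There are 200 camera calls.

## Working session

There is one attempt and no reset: what is moved stays moved. The work goes in short steps, Python scripts to look and compute and a tool call to move; the robot and the scene stay as the last step left them, time stands still between calls to the robot, and variables do not carry over. Pictures are saved under pics/ and viewed, at most 10 in all, crops included, and the job is handed in when it is done.

Besides the shell and the picture viewer there is one more tool, called after ">>>" in YAML: its name, and indented under it one key for each argument. move_arm: Moves the arm, as the interface text tells. Its arguments: {"type":"object","properties":{"moves":{"type":"array","items":{"type":"array","items":{"type":"array","items":{"type":"number"}}}}},"required":["moves"]}

```bash
mkdir -p pics; cat > h.py <<'E'
import numpy as np, cv2
from scipy.spatial.transform import Rotation as R
from workcell import monitor, vision, job
def rot(a):
    a=np.array(a,float)
    return a if a.shape==(3,3) else R.from_quat(a.ravel()).as_matrix()
def cam(name):
    o=monitor.get_obs(); c=vision.camera(name)
    if name=="wrist":
        T=np.eye(4);T[:3,:3]=rot(o["tool_rot"]);T[:3,3]=o["eef_pos"]
        M=T@np.array(c["hand_eye"]); c["Rw"]=M[:3,:3]; c["e"]=M[:3,3]
    else: c["Rw"]=rot(c["attitude"]); c["e"]=np.array(c["eye"])
    return c
def pt(c,u,v,z):
    K=np.array(c["camera_matrix"]); d=np.array([(u-K[0,2])/K[0,0],(v-K[1,2])/K[1,1]])
    s=d.copy()
    for _ in range(20): s=d/(1+c["k1"]*(s@s))
    r=c["Rw"]@np.array([s[0],-s[1],-1]); return c["e"]+r*(z-c["e"][2])/r[2]
def save(c,n): cv2.imwrite("pics/"+n,c["color"][:,:,::-1])
E
python3 - <<'E'
from h import *
import pickle
for n in("top","side"):
    c=cam(n); save(c,n+"0.png"); pickle.dump(c,open(n+".pkl","wb")); print(n,c["e"],c["Rw"].round(2).tolist(),c["k1"])
print(monitor.get_obs())
E
```

```text
top [ 0.30697056 -0.00829864  1.45598686] [[0.03, 0.99, -0.17], [-1.0, 0.03, 0.0], [0.01, 0.17, 0.99]] -0.0826855433975497
side [ 0.49467332 -0.99110055  0.84109571] [[1.0, 0.04, -0.04], [-0.06, 0.6, -0.8], [-0.01, 0.8, 0.6]] -0.03009600580945508
{'clock': 0.1, 'joint_pos': array([-1.17701539e+00,  2.41319977e-01,  3.87885848e-03,  1.33518775e+00,
        1.01542732e-05,  1.57078534e+00]), 'joint_vel': array([ 0.00014364, -0.00319447,  0.00242868,  0.00170708,  0.00024661,
        0.00058114]), 'tau': array([-3.44622549e-04, -3.73137581e+01,  2.53010219e+01,  1.08775546e-02,
       -7.48656748e-05, -2.64129007e-06]), 'eef_pos': array([ 0.19163285, -0.46122261,  0.23051839]), 'tool_rot': array([ 9.80678121e-01,  1.95626131e-01, -1.74258014e-04, -8.99563977e-04]), 'ft_force': array([-0.42026647, -0.67699438,  0.30304641]), 'ft_torque': array([0.00446022, 0.03845274, 0.00707361]), 'grasp_force': 0.0, 'grip_width': 0.08536904481527273}
```

View pics/top0.png

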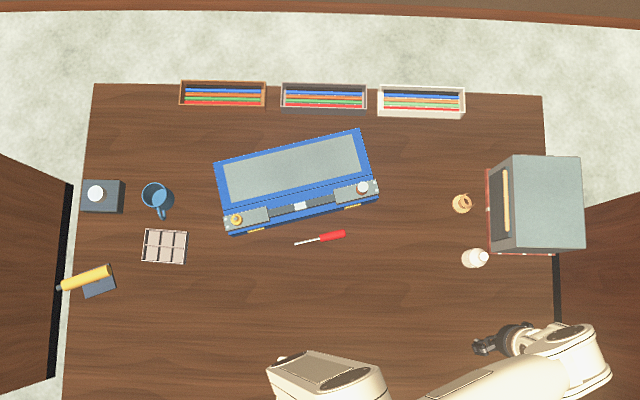

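View pics/side0.png

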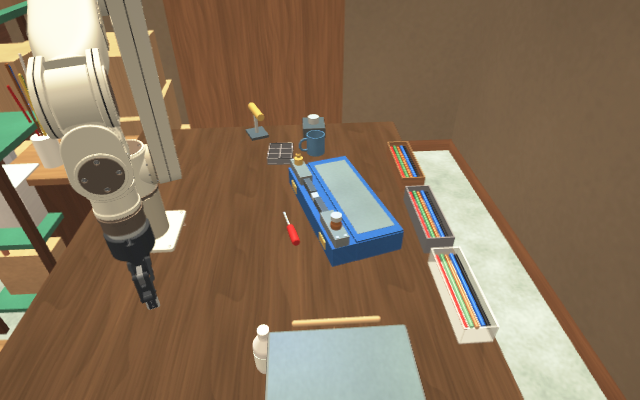

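The top view shows the case turned a little, its dark bar running from about (268,213) to (335,198), with a bright key near (300,206). The weight is at (237,218), the jar at (362,187) and the pick at (320,238).

```bash
python3 - <<'E'
from h import *
import pickle
c=pickle.load(open("top.pkl","rb")); im=c["color"][:,:,::-1]
cv2.imwrite("pics/crop.png",cv2.resize(im[170:250,215:390],None,fx=4.5,fy=4.5,interpolation=cv2.INTER_CUBIC))
for n,u,v,z in [("L",269,213,.096),("R",335,198,.096),("key",300,206,.09),("weight",237,218,.14),("jar",362,187,.145),("pick1",296,244,.01),("pick2",345,234,.02)]: print(n,pt(c,u,v,z).round(4))
E
```

```text
L [0.5124 0.129  0.096 ]
R [ 0.5618 -0.0617  0.096 ]
key [0.5364 0.0399 0.09  ]
weight [0.4892 0.2139 0.14  ]
jar [ 0.5863 -0.1356  0.145 ]
pick1 [0.4319 0.0512 0.01  ]
pick2 [ 0.4654 -0.0974  0.02  ]
```

View pics/crop.png

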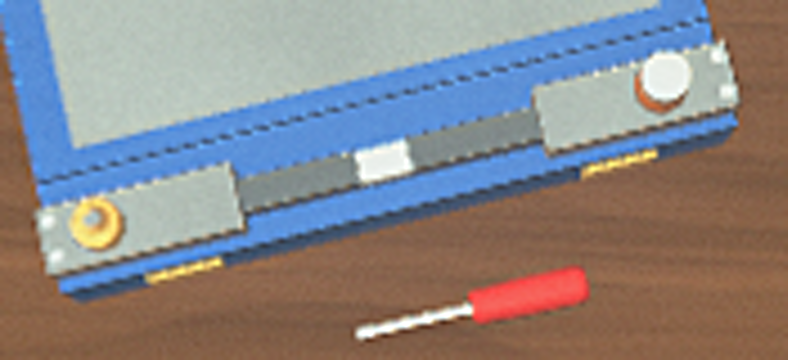

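The crop shows the bare bar from (268.5,213) to (334.5,198) in the full image, and the key at (300.3,205.3). That gives a yaw of about 14.5°, the bar's middle at about (0.537, 0.034) and the key at case y ≈ +6 mm. I'll set off with the fingers shut and their closing line across the bar.

>>> move_arm:
  moves:
    - [[0.027, 0.048, 0, 8, 0], [0.055, 0.096, 0, 16, 0], [0.082, 0.144, 0, 24, 0], [0.11, 0.192, 0, 32, 0], [0.137, 0.24, 0, 40, 0]]

```text
clock: 0.72
eef_pos: [0.3293, -0.22, 0.2311]
tool_rot: [0.854, 0.521, 0.0, -0.0]
ft_force: [1.3, 0.1, -0.1]
grip_width: -0.0004
grasp_force: 0.0
```

>>> move_arm:
  moves:
    - [[0.03, 0.05, 0, 8, 0], [0.06, 0.1, 0, 16, 0], [0.09, 0.155, 0, 24, 0], [0.115, 0.205, 0, 32, 0], [0.14, 0.255, 0, 42, 0]]

```text
clock: 1.35
eef_pos: [0.4692, 0.0352, 0.231]
tool_rot: [0.609, 0.793, -0.0, -0.0]
ft_force: [0.2, -0.2, 0.4]
grip_width: -0.0
grasp_force: 0.0
```

>>> move_arm:
  moves:
    - [[0.025, 0.045, 0, 0, 0], [0.048, 0.077, 0, 0, 0], [0.048, 0.077, 0, 0, 0], [0.048, 0.077, 0, 0, 0]]

```text
clock: 1.85
eef_pos: [0.5161, 0.11, 0.2306]
tool_rot: [0.612, 0.791, -0.001, -0.001]
ft_force: [-0.1, -0.2, 0.0]
grip_width: -0.0001
grasp_force: 0.0
```

```bash
python3 - <<'E'
from h import *
import pickle
o=monitor.get_obs();print(o["clock"],o["eef_pos"],R.from_quat(o["tool_rot"]).as_matrix().round(3).tolist(),o["ft_force"],o["grip_width"],o["joint_pos"])
c=cam("wrist");save(c,"w1.png");pickle.dump(c,open("w1.pkl","wb"))
E
```

```text
1.85 [0.51612734 0.10998458 0.23062982] [[-0.252, 0.968, -0.002], [0.968, 0.252, -0.001], [-0.0, -0.002, -1.0]] [-0.09534617 -0.1961036   0.04982727] -0.00011260669454126245 [ 2.10137633e-01  2.97616999e-01  7.97622215e-02  1.35496258e+00
 -3.16867800e-04  1.52653645e+00]
```

View pics/w1.png

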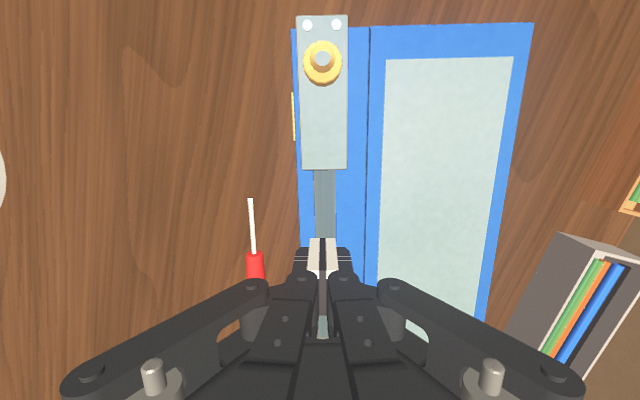

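The wrist view shows the weight's end cap ending at row 169, with the bar below it spanning columns 314 to 336. The shut fingertips are at about (322,240), in line with the bar.

```bash
python3 - <<'E'
from h import *
import pickle
c=pickle.load(open("w1.pkl","rb"));im=c["color"].astype(int)
for v in (180,200,220): 
    r=im[v,295:360].sum(1); print(v,r.tolist()) if v==200 else 0
for u,v,z in[(314.5,180,.096),(336,180,.096),(314.5,230,.096),(336,230,.096),(325,169.5,.104),(325,169.5,.096)]: print(u,v,pt(c,u,v,z).round(4))
E
```

```text
200 [360, 351, 354, 408, 503, 515, 519, 517, 511, 518, 518, 515, 518, 515, 512, 514, 514, 510, 499, 445, 476, 470, 466, 464, 460, 459, 462, 468, 471, 468, 464, 459, 464, 463, 471, 462, 466, 465, 479, 482, 519, 509, 515, 517, 509, 512, 510, 509, 511, 513, 512, 514, 517, 515, 518, 517, 517, 517, 515, 515, 514, 512, 510, 506, 511]
314.5 180 [0.5047 0.1187 0.096 ]
336 180 [0.5254 0.1241 0.096 ]
314.5 230 [0.5177 0.067  0.096 ]
336 230 [0.5395 0.0727 0.096 ]
325 169.5 [0.5117 0.1328 0.104 ]
325 169.5 [0.5121 0.1315 0.096 ]
```

>>> move_arm:
  moves:
    - [[0.002, 0, -0.05, 0, 0], [0.002, 0, -0.1, 0, 0], [0.002, 0, -0.125, 0, 0], [0.002, 0, -0.129, 0, 0], [0.002, 0, -0.131, 0, 0]]

```text
clock: 2.52
eef_pos: [0.5194, 0.1097, 0.1014]
tool_rot: [0.612, 0.791, 0.001, 0.001]
ft_force: [0.5, 0.1, 0.2]
grip_width: 0.0006
grasp_force: 0.0
```

>>> move_arm:
  moves:
    - [[0, 0, -0.001, 0, 0], [0, 0, -0.002, 0, 0], [0, 0, -0.003, 0, 0], [0, 0, -0.004, 0, 0]]

```text
clock: 3.02
eef_pos: [0.5189, 0.1104, 0.0965]
tool_rot: [0.612, 0.791, 0.0, 0.0]
ft_force: [0.3, -0.4, -0.1]
grip_width: -0.0003
grasp_force: 0.0
```

>>> move_arm:
  moves:
    - [[0, 0, -0.0005, 0, 0], [0, 0, -0.001, 0, 0], [0, 0, -0.001, 0, 0]]

```text
clock: 3.4
eef_pos: [0.5189, 0.1103, 0.0961]
tool_rot: [0.612, 0.791, 0.0, 0.0]
ft_force: [-2.2, -1.0, 4.3]
grip_width: -0.0
grasp_force: 2.8
```

>>> move_arm:
  moves:
    - [[0.0015, -0.006, 0, 0, 0], [0.003, -0.0115, 0, 0, 0], [0.0045, -0.0175, 0, 0, 0], [0.006, -0.023, 0, 0, 0], [0.0075, -0.029, 0, 0, 0]]

```text
clock: 4.03
eef_pos: [0.5271, 0.0821, 0.0961]
tool_rot: [0.612, 0.791, 0.001, -0.0]
ft_force: [-0.6, 3.8, 6.5]
grip_width: -0.0001
grasp_force: 2.7
```

>>> move_arm:
  moves:
    - [[0.002, -0.007, 0, 0, 0], [0.0035, -0.014, 0, 0, 0], [0.0055, -0.021, 0, 0, 0], [0.0065, -0.025, 0, 0, 0], [0.0075, -0.029, 0, 0, 0]]

```text
clock: 4.65
eef_pos: [0.5345, 0.053, 0.096]
tool_rot: [0.612, 0.791, 0.001, -0.0]
ft_force: [-0.7, 4.2, 5.8]
grip_width: -0.0002
grasp_force: 2.5
```

>>> move_arm:
  moves:
    - [[0.0005, -0.003, 0, 0, 0], [0.0015, -0.006, 0, 0, 0], [0.0025, -0.009, 0, 0, 0], [0.003, -0.012, 0, 0, 0], [0.003, -0.012, 0, 0, 0]]

```text
clock: 5.28
eef_pos: [0.5368, 0.0398, 0.0951]
tool_rot: [0.612, 0.791, -0.0, -0.0]
ft_force: [0.7, -0.3, -0.1]
grip_width: 0.0
grasp_force: 0.0
```

The tip has dropped off the bar and the force has gone, so this is the notch. Now I'll press down.

>>> move_arm:
  moves:
    - [[0, 0, -0.001, 0, 0], [0, 0, -0.002, 0, 0], [0, 0, -0.003, 0, 0], [0, 0, -0.004, 0, 0]]

```text
clock: 5.78
eef_pos: [0.5368, 0.0404, 0.0912]
tool_rot: [0.612, 0.791, -0.0, -0.0]
ft_force: [0.3, -1.2, 0.0]
grip_width: 0.0004
grasp_force: 0.0
```

>>> move_arm:
  moves:
    - [[0, 0, -0.001, 0, 0], [0, 0, -0.003, 0, 0], [0, 0, -0.005, 0, 0], [0, 0, -0.007, 0, 0], [0, 0, -0.009, 0, 0]]

```text
clock: 6.4
eef_pos: [0.5369, 0.0403, 0.0829]
tool_rot: [0.612, 0.791, 0.0, 0.0]
ft_force: [-2.1, 0.3, 6.0]
grip_width: -0.0002
grasp_force: 2.8
```

>>> move_arm:
  moves:
    - [[0, 0, -0.001, 0, 0], [0, 0, -0.002, 0, 0], [0, 0, -0.003, 0, 0], [0, 0, -0.003, 0, 0]]

```text
clock: 6.9
eef_pos: [0.537, 0.0403, 0.081]
tool_rot: [0.612, 0.791, 0.0, 0.0]
ft_force: [-3.8, 0.2, 11.0]
grip_width: 0.0
grasp_force: 5.8
```

The tip has bottomed out at z = 81 mm with 11 N, above the key's yield force. I'll withdraw straight up, then back toward the robot.

>>> move_arm:
  moves:
    - [[0, 0, 0.005, 0, 0], [0, 0, 0.02, 0, 0], [0, 0, 0.06, 0, 0], [0, 0, 0.11, 0, 0], [0, 0, 0.15, 0, 0]]

```text
clock: 7.52
eef_pos: [0.5374, 0.0403, 0.2321]
tool_rot: [0.612, 0.791, 0.001, 0.001]
ft_force: [0.7, 0.2, -0.0]
grip_width: 0.0001
grasp_force: 0.0
```

>>> move_arm:
  moves:
    - [[-0.05, 0, 0, 0, 0], [-0.1, 0, 0, 0, 0], [-0.15, 0, 0, 0, 0], [-0.15, 0, 0, 0, 0], [-0.15, 0, 0, 0, 0]]

```text
clock: 8.15
eef_pos: [0.388, 0.0403, 0.2303]
tool_rot: [0.612, 0.791, 0.001, 0.001]
ft_force: [0.6, 0.6, -0.4]
grip_width: 0.0002
grasp_force: 0.0
```

```bash
python3 - <<'E'
from h import *
c=cam("side");im=c["color"][130:280,240:430,::-1];cv2.imwrite("pics/end.png",cv2.resize(im,None,fx=4,fy=4,interpolation=cv2.INTER_CUBIC))
print(monitor.get_obs()["ft_force"])
E
```

```text
[ 0.69684023 -0.84362214 -0.76308793]
```

View pics/end.png

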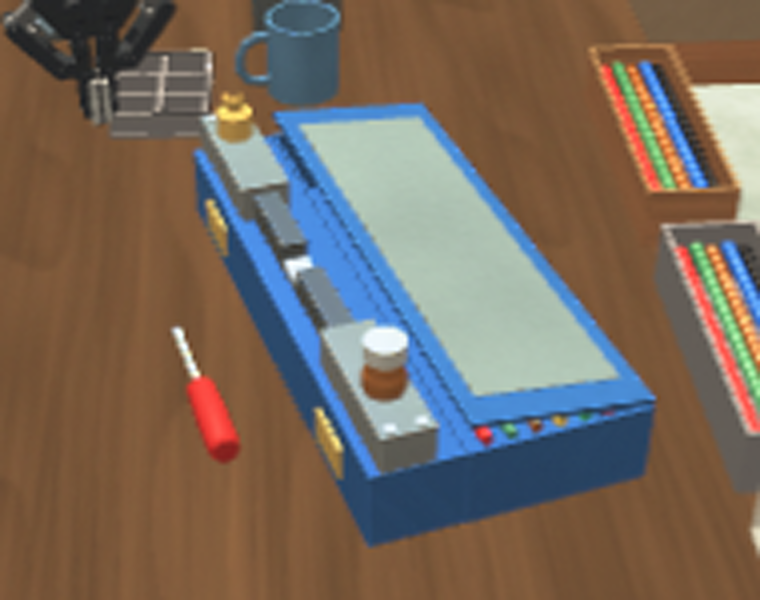

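The picture shows the lid raised a crack, with rod ends visible under it at about (490,432). The key is sunk at (297,266), the jar, weight and pick look undisturbed, and the hand is clear.

```bash
python3 -c "
from workcell import job; print(job.job_done())"
```

```text
the job is handed in; nothing more can be done
None
```

I found the notch by sweeping right from the bar's left end and pressed the key fully down; the lid stands open a crack, the hand is clear and the job is handed in, though no verdict was reported back.

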